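# Clamp a jar in the bench jar holder

## Robot

A 6-joint arm with a two-finger parallel gripper is mounted at the origin on a cart in front of the work surface, level with it; the furniture and walls round the work are solid. World frame = base frame: x ahead of the robot, y to its left, z up, the work surface at z = 0. Lengths are in mm, angles in rad, forces in N, time in s.
With the tool pointing down it reaches from about 400 to 925 mm from the base axis. Payload 12.5 kg.
Tool frame: the origin (TCP) lies midway between the tips of the shut fingers; the grasp point (between the pads) lies 19 mm behind it; z points along the fingers, y is the line along which they close (so a half turn about z gives the same grasp; the last joint's range is limited). The gripper opens to 95 mm and grips with 3 to 60 N. Pads are 20 mm wide; open, the fingers measure 119 mm over their backs; the gripper's body (75 mm by 180 mm) begins 59 mm behind the grasp point.
Start: joints at [-1.447, 0.491, 1.559, -0, 1.092, -0.106], TCP at [142.386, -608.583, 214.661] pointing down, gripper open.
Joint ranges: [-3.1, 3.1], [-0.84, 2.19], [0.05, 2.79], [-1.13, 4.28], [0.06, 2.93], [-2.69, 2.69]. Speed limits (rad/s): [2.22, 2.22, 2.79, 3.14, 3.14, 3.14].

## Interface

Orientations are given as [roll, pitch, yaw] about the fixed x, y, z axes, in that order (R = Rz(yaw) Ry(pitch) Rx(roll)).
In Python, from cell import state, viewer, env, models gives the robot as it stands. The module is installed in compiled form; this text tells all that it offers.
- The arm moves only by the tool arm_command, never from a script. Its argument "rows" is a list of rows, each a list of 2 entries, a list of its own where there are three numbers: the shift along the tool's x, y, z normalised to -1 to 1, where 1 is 0.25 m, then the turn about the tool's z normalised to -1 to 1, where 1 is pi rad. A call has exactly 5 rows; each row shifts and turns the commanded pose from where the row before left it, along the tool's axes as they then stand; what a row does not reach is not made up. A row lasts 1/10 s, in which the tool goes at most 50 mm and 8.59 degrees, less where a joint would pass 70% of its speed; a pose out of reach is approached as far as the arm can. A call with a number of a shift or a turn outside -1 to 1 is refused whole. A call with a gripper value outside its range is refused whole. "claw" is the opening, from 0 (shut) to 1 (fully open), set as the call begins (left out, the last holds). The fingers move at their own pace and stop on an object; the grip force is fixed at half the most. Time passes only in rows, so rows that do not move let the fingers close, or fill a call up. It gives the time, the measured TCP pose, the force, the opening and the grip force at its end, in the units of the state.
- state(): the state, without advancing time (a new reading comes with each control period).
- viewer.read_camera(name): name is "scene" or "top" or "wrist"; returns (picture, depth): 384x512x3 uint8, red, green, blue; 384x512 float32, mm along the optical axis (not along the pixel's ray), 0 where there is no reading.
- viewer.get_calibration(name): a dict with "camera_matrix" (3x3 intrinsics, pixels), "world_to_cam" (4x4, takes a point from world to camera coordinates). Camera axes: x right, y up, looking along -z (the intrinsics and any distortion apply to the point x, -y, -z); pixel columns grow to the right and rows downward; lengths in mm; the calibration is good to about 2 mm. A picture is of the moment at which its call begins: read the wrist's pose just before it. get_calibration takes no time and is no camera call; for the wrist camera it gives the pose at the moment of the call.
- env.job_done(): hands the job in; it is judged then, once.
Trained networks look in the newest picture that a camera, given by its name, has taken for a name from the list of things; names that differ only in an ending like _2 or _b are one class to them, and where a whole thing is asked for, a point or a joint stands for the part that bears it (a point fixed in the world has none). Each returns a list of dicts, best first, with "confidence" (0 to 1); they miss things now and then, are a little off and sometimes report something else, mostly with a low value. They report only what shows in the picture. A call takes as long as a camera call. They do not tell look-alikes from the thing itself.
- models.search_frame(camera, label): "position" ([x, y, z] in mm, in world coordinates, good to about 4 mm: the middle of the surface that is visible of it).
- models.mark_of(camera, label): "position" ([x, y, z] in mm, in world coordinates, good to about 4 mm: a listed point, or the origin of a listed thing).
The state is a dict: "t": time; "joints": joint angles; "qvel": joint speeds; "tau": joint torques, N m; "eef_pos": TCP position; "tcp_rot": TCP orientation; "ft_force": force on the tool from outside, world axes, zero at the start; "moment": the same for the moment, N m; "opening": opening from 0.0 (shut) to 1.0 (fully open); "grip_force": force on a finger pad.
Only numpy, scipy, OpenCV 4.12 (cv2) and the standard library are available. Lean on these libraries where they do the work, as an engineer would, in place of code of your own. Each camera call takes 0.05 s, during which the arm holds its last target. There are 200 camera calls.

## Task

Stand the jar with the red lid upright in the wooden jar holder, between the V block and the pad, then push the holder's lever round until it snaps over centre on its own and clamps the jar, so that its lid can be unscrewed one-handed. Push the lever by feel, stop as soon as it has snapped, and never force it against its end stop. Leave the mug, the garlic and the salt shaker where they are.

Things in the scene. Friction and masses are not known exactly. Their poses are not given: they have to be found in the camera images.
- jar_center (a point): Loose: centre (half-way up) of an upright round glass jar, 100 mm tall, body 60 mm across, red lid 65 mm across (its top 12 mm), about 0.45 kg; z is its axis. Grasp it on the glass about 65 mm above its foot, just under the lid: in the holder the V block and pad reach 50 mm above the worktop.
- holder: Fixed wooden jar holder, 124 x 246 mm (its x, y), board 10 mm thick; origin at its underside, 109 mm from its -y end. At its +y end a V block opens to -y, its top 50 mm above the worktop; at its -y end an aluminium cam housing (62 x 62 mm, top 38 mm above the worktop) carries the lever. A rod with the pad comes out of the housing towards +y.
- seat (a point): Where the middle of the jar's underside is when the jar is home against both faces of the V; on the top of the board, 10 mm above the worktop. Axes are the holder's. With the lever open the pad leaves 8 to 25 mm of play, all on the -y side of the seat; the closing lever pushes the jar home to the V.
- pad: Upright steel and rubber pad, 44 mm wide (x) and 30 mm high, facing the jar; sprung, on the end of the rod, moved by the lever in the holder's +y. Origin at the middle of its back, 12 mm behind its face.
- pivot (a point): Point on the lever's vertical axis, 60 mm above the worktop; axes are the holder's. Where the cam goes over centre is hidden and differs from run to run, so feel for it: beyond the first easy part the push at the post rises to 4 to 9 N, falls to nothing at dead centre, and the lever runs on by itself to a hard stop 0.12 rad later. Let go before dead centre it springs back.
- lever_post (a point): Middle of the lever's upright black post (18 mm thick, from 54 to 100 mm above the worktop), 110 mm from the pivot; the flat arm below it lies 45 to 55 mm up. Open, it points roughly to the holder's -y or -x; it closes by turning clockwise seen from above (the post goes towards -x, then +y of the holder), 1.1 to 2.2 rad. Over 20 N on the lever is too much.
- mug_c (a point): Bystander: patterned mug, 79 x 115 x 98 mm, standing on the worktop; point half-way up.
- garlic_c (a point): Bystander: garlic bulb, about 60 mm, on the worktop; its middle.
- salt_c (a point): Bystander: glass salt shaker, 44 mm across and 90 mm tall; point half-way up.
Mind the look-alikes: they are no part of the job. What is shaped like the part that bears jar_center but blue or yellow is not meant.

How it is judged:
By the outcome, as a careful person would: the job done as asked, in the order asked, and still so for the second after the job is handed in, with the robot touching nothing.
It also fails if it takes over 72 s, if anything falls off the work surface, if the arm or the gripper's body presses on something with over 40 N, if the wrist force passes 120 N, or if a joint passes its speed limit or range.

## Working session

There is one attempt and no reset: what is moved stays moved. The work goes in short steps, Python scripts to look and compute and a tool call to move; the robot and the scene stay as the last step left them, time stands still between calls to the robot, and variables do not carry over. Pictures are saved under pics/ and viewed, at most 10 in all, crops included, and the job is handed in when it is done.

Besides the shell and the picture viewer there is one more tool, called after "Request:" as name([rows], argument=value, ...), one row to a line, values as JSON. arm_command: Moves the arm, as the interface text tells. Scaled input: -1 to 1 covers 0.25 m each way for a shift and pi rad each way for a turn. Its arguments: {"type":"object","properties":{"rows":{"type":"array","items":{"type":"array"}},"claw":{"type":"number"}},"required":["rows"]}

```bash
mkdir -p pics; python3 - <<'E'
from cell import state, viewer, env, models
import cv2
s=state();print(s)
for c in("scene","top"):
    p,d=viewer.read_camera(c)
    cv2.imwrite(f"pics/{c}0.png",p[:,:,::-1])
    for l in("jar_center","holder","seat","pad","pivot","lever_post","mug_c","garlic_c","salt_c"):
        print(c,l,[(r["position"],round(r["confidence"],2)) for r in models.mark_of(c,l)][:4])
print(state()["t"])
E
```

```text
{'t': 0.0, 'joints': array([-1.44661314e+00,  4.91556414e-01,  1.55943660e+00, -1.34429485e-05,
        1.09168670e+00, -1.05599397e-01]), 'qvel': array([-0.00031286, -0.00129073, -0.00235398,  0.00042026, -0.00231411,
       -0.00072873]), 'tau': array([-3.49167363e-03, -6.12653446e+01, -2.58185345e+01,  6.90958486e-02,
        4.81200521e-02, -9.56102440e-05]), 'eef_pos': array([ 142.34375736, -608.33398588,  214.06812402]), 'tcp_rot': array([-3.14051039e+00, -1.02723894e-04,  2.29788735e-01]), 'ft_force': array([-0.44719255, -0.155165  ,  1.05668081]), 'moment': array([0.00714887, 0.03968626, 0.02395121]), 'grip_force': 0.0, 'opening': 0.9995328894199778}
scene jar_center [([526.3, 309.7, 51.6], 0.97), ([436.1, 173.0, 54.7], 0.73), ([395.2, 326.4, 48.3], 0.64), ([599.1, 10.3, 23.8], 0.45)]
scene holder [([597.6, 1.5, -5.0], 0.64), ([526.8, 311.2, 50.0], 0.43)]
scene seat [([577.1, 73.2, 8.8], 0.66)]
scene pad [([596.3, 13.0, 25.0], 0.45)]
scene pivot [([621.5, -71.1, 57.7], 0.94), ([598.3, 0.6, -4.6], 0.47)]
scene lever_post [([643.6, -177.5, 79.5], 0.72)]
scene mug_c [([477.8, -408.2, 48.9], 0.93)]
scene garlic_c [([606.8, -388.3, 26.9], 0.74)]
scene salt_c [([662.0, 297.7, 46.5], 0.82), ([600.1, 9.1, 27.3], 0.67)]
top jar_center [([525.8, 306.9, 47.2], 0.81), ([438.8, 178.4, 51.8], 0.79), ([389.7, 324.2, 48.9], 0.64), ([668.7, 293.4, 45.5], 0.46)]
top holder [([595.4, -4.4, 0.7], 0.62)]
top seat [([573.9, 68.7, 15.1], 0.58)]
top pad [([589.9, 12.7, 21.8], 0.61)]
top pivot [([620.0, -65.8, 60.2], 0.84)]
top lever_post [([641.0, -175.3, 76.9], 0.78), ([610.2, -388.5, 31.1], 0.23)]
top mug_c [([473.1, -407.7, 48.2], 0.78)]
top garlic_c [([607.8, -392.3, 29.8], 0.78)]
top salt_c [([667.5, 292.3, 45.7], 0.45)]
1.0
```

View pics/scene0.png

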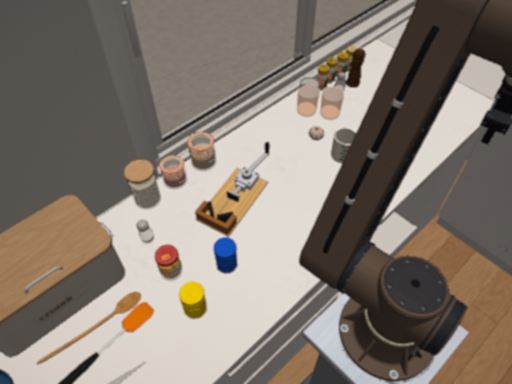

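View pics/top0.png

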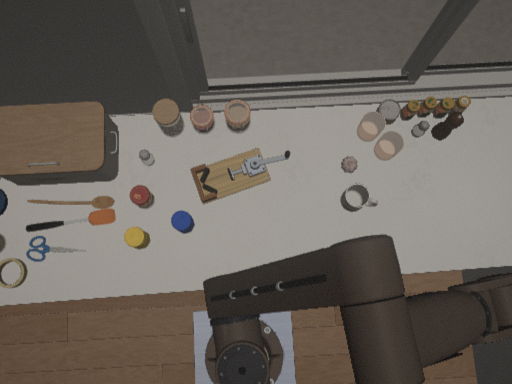

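Candidates for the jar, as scene px / top px: red-lidded (168,260)/(140,196), blue (226,253)/(182,221), yellow (193,298)/(135,237). The salt shaker is at (145,231)/(146,157). I choose the red-lidded jar at about (526,308) and will check it in one crop.

```bash
cat > h.py <<'E'
import numpy as np, cv2
from cell import state, viewer, env, models
def plan(wps, step=45., turn=.148, start=None):
    """world waypoints (x,y,z,yaw) -> normalised rows in tool axes"""
    s=state(); cur=np.array(start if start is not None else [*s["eef_pos"],s["tcp_rot"][2]],float)
    n=0
    for w in wps:
        w=np.array(w,float); d=w-cur
        k=max(1,int(np.ceil(max(np.linalg.norm(d[:3])/step,abs(d[3])/turn))))
        for i in range(k):
            q=(w-cur)/(k-i); c,sn=np.cos(cur[3]),np.sin(cur[3])
            t=np.round(np.array([c*q[0]+sn*q[1], sn*q[0]-c*q[1], -q[2]])/250,3); r=round(-q[3]/np.pi,4)
            tm=t*250
            cur=cur+[c*tm[0]+sn*tm[1], sn*tm[0]-c*tm[1], -tm[2], -r*np.pi]
            n+=1; print(f"[[{t[0]:g},{t[1]:g},{t[2]:g}],{r:g}]",end=",\n" if n%5 else "\n--\n")
    print("end",cur.round(3),n)
def brief():
    s=state(); print(round(s["t"],2),s["eef_pos"].round(1),s["tcp_rot"].round(3),"F",s["ft_force"].round(1),"op",round(s["opening"],3),"grip",round(s["grip_force"],1))
def cloud(cam):
    K=viewer.get_calibration(cam); p,d=viewer.read_camera(cam)
    M=np.array(K["camera_matrix"]); v,u=np.mgrid[:d.shape[0],:d.shape[1]]
    P=np.stack([(u-M[0,2])/M[0,0]*d,-(v-M[1,2])/M[1,1]*d,-d,np.ones_like(d)],-1)
    W=P@np.linalg.inv(np.array(K["world_to_cam"])).T
    return p,d,W[...,:3]
E
python3 - <<'E'
from h import *
a=cv2.imread("pics/scene0.png")[215:325,120:260]; b=cv2.imread("pics/top0.png")[140:250,100:240]
cv2.imwrite("pics/crop.png",cv2.resize(np.hstack([a,b]),None,fx=2.8,fy=2.8,interpolation=cv2.INTER_CUBIC))
plan([(400,-450,300,.9),(560,-40,300,1.88)])
E
```

```text
[[0.164,-0.055,-0.049],-0.0305],
[[0.168,-0.039,-0.049],-0.0305],
[[0.171,-0.022,-0.049],-0.0305],
[[0.173,-0.006,-0.049],-0.0305],
[[0.173,0.011,-0.048],-0.0304]
--
[[0.171,0.027,-0.049],-0.0305],
[[0.167,0.043,-0.048],-0.0304],
[[0.168,-0.052,-0],-0.0312],
[[0.173,-0.035,-0],-0.0312],
[[0.175,-0.018,-0],-0.0312]
--
[[0.176,-0.001,-0],-0.0312],
[[0.175,0.016,-0],-0.0312],
[[0.173,0.034,-0],-0.0312],
[[0.169,0.05,-0],-0.0312],
[[0.163,0.067,-0],-0.0312]
--
[[0.156,0.082,-0],-0.0312],
[[0.147,0.097,-0],-0.0312],
end [560.026 -39.868 299.923   1.88 ] 17
```

View pics/crop.png

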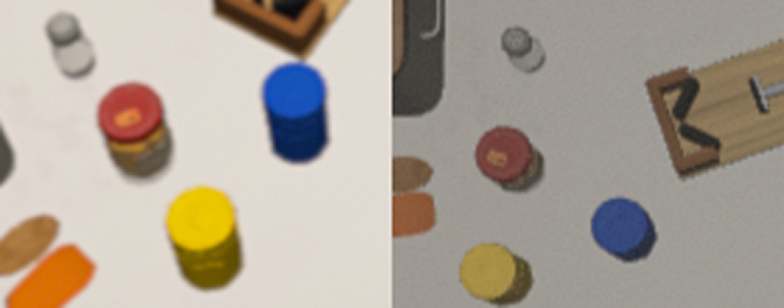

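The crop shows the red-lidded glass jar at scene (168,260). The blue and yellow cylinders are decoys, and the V block opens toward the pad. Moving above the holder.

Request:
arm_command([
  [[0.164,-0.055,-0.049],-0.0305],
  [[0.168,-0.039,-0.049],-0.0305],
  [[0.171,-0.022,-0.049],-0.0305],
  [[0.173,-0.006,-0.049],-0.0305],
  [[0.173,0.011,-0.048],-0.0304],
], claw=1)

```text
t: 1.5
eef_pos: [327.7, -494.3, 276.3]
tcp_rot: [3.141, 0.0, 0.712]
ft_force: [0.8, 0.3, -0.1]
opening: 0.997
grip_force: 0.0
```

Request:
arm_command([
  [[0.171,0.027,-0.049],-0.0305],
  [[0.167,0.043,-0.048],-0.0304],
  [[0.168,-0.052,0],-0.0312],
  [[0.173,-0.035,0],-0.0312],
  [[0.175,-0.018,0],-0.0312],
])

```text
t: 2.0
eef_pos: [448.5, -325.3, 299.9]
tcp_rot: [3.141, 0.0, 1.198]
ft_force: [-0.6, -0.0, 0.8]
opening: 1.003
grip_force: 0.0
```

Request:
arm_command([
  [[0.176,-0.001,0],-0.0312],
  [[0.175,0.016,0],-0.0312],
  [[0.173,0.034,0],-0.0312],
  [[0.169,0.05,0],-0.0312],
  [[0.163,0.067,0],-0.0312],
])

```text
t: 2.5
eef_pos: [528.4, -120.2, 300.1]
tcp_rot: [3.141, 0.0, 1.688]
ft_force: [-0.2, -1.0, 0.4]
opening: 1.001
grip_force: 0.0
```

Request:
arm_command([
  [[0.156,0.082,0],-0.0312],
  [[0.147,0.097,0],-0.0312],
  [[0,0,0],0],
  [[0,0,0],0],
  [[0,0,0],0],
])

```text
t: 3.0
eef_pos: [559.8, -40.5, 299.8]
tcp_rot: [-3.141, 0.0, 1.879]
ft_force: [-0.4, -0.5, -0.3]
opening: 0.998
grip_force: 0.0
```

```bash
python3 - <<'E'
from h import *
brief()
K=viewer.get_calibration("wrist");print(np.linalg.inv(np.array(K["world_to_cam"])).round(2)[:3])
p,d,W=cloud("wrist"); np.savez("w1.npz",p=p,W=W,d=d)
cv2.imwrite("pics/w1.png",p[:,:,::-1])
for l in("holder","seat","pad","pivot","lever_post"):
    print(l,[(r["position"],round(r["confidence"],2)) for r in models.mark_of("wrist",l)][:2])
E
```

```text
3.0 [559.8 -40.5 299.8] [-3.141  0.     1.879] F [-0.4 -0.5 -0.3] op 0.998 grip 0.0
[[ 9.5000e-01 -2.9000e-01 -8.0000e-02  5.3759e+02]
 [ 3.0000e-01  9.2000e-01  2.6000e-01  3.2190e+01]
 [-0.0000e+00 -2.7000e-01  9.6000e-01  4.6960e+02]]
holder [([598.0, -2.0, 1.5], 0.61)]
seat [([577.1, 70.7, 12.9], 0.75)]
pad [([601.6, 10.7, 25.0], 0.72)]
pivot [([620.5, -63.9, 60.5], 0.61)]
lever_post [([640.2, -176.8, 80.2], 0.8)]
```

View pics/w1.png

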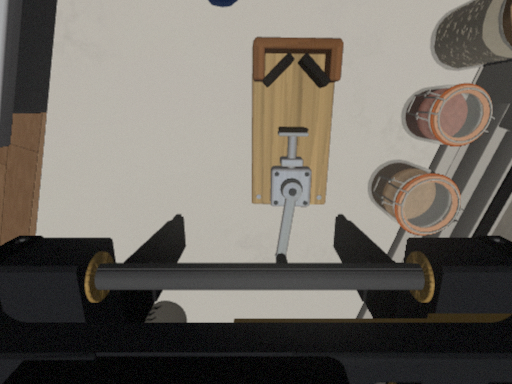

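The wrist picture shows the V block at (297,60), the pad at (293,131), the pivot at (292,190) and the post at (282,262). The holder is nearly in line with the image. I'll fit its geometry from the depth.

```bash
python3 - <<'E'
from h import *
f=np.load("w1.npz");W=f["W"];d=f["d"]
O=np.array([597,-2]);
def hol(P,yaw,o): 
    c,s=np.cos(yaw),np.sin(yaw); q=P[...,:2]-o; return np.stack([c*q[...,0]+s*q[...,1],-s*q[...,0]+c*q[...,1]],-1)
q=hol(W,.31,O); m=(d>0)&(abs(q[...,0])<90)&(q[...,1]>-150)&(q[...,1]<160)
z=W[...,2]
print("table z",np.median(z[m&(abs(q[...,0])>75)]))
for n,lo,hi in(("board",6,15),("all",6,70),("vtop",42,56)):
    mm=m&(z>lo)&(z<hi)&(q[...,1]>(60 if n=="vtop" else -150))
    if n=="all": mm&=q[...,1]>-60
    k=cv2.morphologyEx(mm.astype(np.uint8),cv2.MORPH_OPEN,np.ones((3,3)))>0
    r=cv2.minAreaRect(W[k][:,:2].astype(np.float32)); print(n,k.sum(),r)
    qq=q[k]; print(np.percentile(qq,[1,50,99],axis=0).round(1).tolist(), np.median(z[k]))
# profile along y of max height in center strip, and lateral
for y in range(-80,140,4):
    mm=m&(abs(q[...,1]-y)<2)&(z>16)&(z<120)
    if mm.sum(): print(y,mm.sum(),q[mm][:,0].min().round(),q[mm][:,0].max().round(),z[mm].max().round(), end=" | ")
E
```

```text
table z 394.7939399130104
board 8104 ((598.0108032226562, 8.061538696289062), (123.65729522705078, 231.41806030273438), 16.9239559173584)
[[-56.8, -102.1], [1.8, 27.6], [64.0, 122.7]] 9.807998356539287
all 11615 ((589.4996337890625, 36.463661193847656), (123.82754516601562, 198.73851013183594), 17.262317657470703)
[[-55.8, -58.0], [4.0, 52.8], [63.9, 136.0]] 10.598772818765156
vtop 2542 ((569.1471557617188, 102.95672607421875), (120.14341735839844, 60.16224670410156), 16.740394592285156)
[[-54.3, 81.4], [8.9, 115.3], [64.1, 137.5]] 49.611956643969904
-80 90 -28.0 33.0 58.0 | -76 92 -28.0 33.0 59.0 | -72 103 -28.0 32.0 61.0 | -68 103 -28.0 32.0 60.0 | -64 122 -28.0 32.0 60.0 | -60 109 -28.0 34.0 57.0 | -56 142 -28.0 34.0 57.0 | -52 94 -28.0 33.0 40.0 | -48 110 -28.0 33.0 41.0 | -44 122 -28.0 33.0 40.0 | -40 117 -26.0 31.0 37.0 | -36 42 -13.0 18.0 39.0 | -32 55 -14.0 20.0 39.0 | -28 68 -14.0 20.0 40.0 | -24 58 -12.0 17.0 37.0 | -20 25 -2.0 10.0 33.0 | -16 25 -3.0 10.0 35.0 | -12 20 -3.0 10.0 34.0 | -8 26 -3.0 9.0 34.0 | -4 23 -3.0 9.0 34.0 | 0 22 -3.0 9.0 34.0 | 4 26 -3.0 9.0 34.0 | 8 39 -16.0 25.0 42.0 | 12 93 -18.0 25.0 42.0 | 16 88 -17.0 25.0 41.0 | 20 65 -17.0 23.0 41.0 | 76 8 42.0 44.0 48.0 | 80 61 -38.0 48.0 52.0 | 84 116 -49.0 63.0 52.0 | 88 171 -55.0 64.0 52.0 | 92 172 -55.0 64.0 52.0 | 96 190 -55.0 65.0 52.0 | 100 216 -54.0 65.0 52.0 | 104 185 -54.0 64.0 52.0 | 108 182 -54.0 66.0 52.0 | 112 163 -54.0 65.0 52.0 | 116 149 -54.0 64.0 52.0 | 120 100 -54.0 64.0 51.0 | 124 455 -54.0 66.0 52.0 | 128 321 -54.0 65.0 53.0 | 132 309 -53.0 65.0 52.0 | 136 240 -53.0 62.0 52.0 |
```

```bash
python3 - <<'E'
from h import *
f=np.load("w1.npz");W=f["W"];d=f["d"];z=W[...,2]
yaw=np.radians(16.93);c,s=np.cos(yaw),np.sin(yaw)
q=W[...,:2]-np.array([589.5,36.46]); q=np.stack([c*q[...,0]+s*q[...,1],-s*q[...,0]+c*q[...,1]],-1)
m=(d>0)&(z>46)&(z<56)&(abs(q[...,0])<62)&(q[...,1]>20)&(q[...,1]<110)
t=q[m]; print("V y max",np.percentile(t[:,1],99.5))
xs=np.arange(-46,47,4); e=[]
for x in xs:
    b=np.sort(t[abs(t[:,0]-x)<2][:,1]); e.append(b[1] if len(b)>3 else np.nan)
e=np.array(e);print(np.c_[xs,e.round(1)].tolist())
def fit(a,b):
    k=(xs>=a)&(xs<=b)&~np.isnan(e); return np.polyfit(xs[k],e[k],1)
L=fit(-32,-12);R=fit(12,32);print(L,R)
# circle r=30 tangent to both lines from -y side
A=np.array([[L[0],-1],[R[0],-1]]); rhs=[30*np.hypot(L[0],1)-L[1],30*np.hypot(R[0],1)-R[1]]
h=np.linalg.solve(A,rhs); w=lambda h:np.array([589.5,36.46])+[c*h[0]-s*h[1],s*h[0]+c*h[1]]
print("seat local",h,"world",w(h))
for n,ylo,yhi,zl,zh in(("pad",-40,0,38,46),("post",-250,-170,92,104)):
    k=(d>0)&(z>zl)&(z<zh)&(abs(q[...,0])<60)&(q[...,1]>ylo)&(q[...,1]<yhi)
    if k.sum(): print(n,k.sum(),np.percentile(q[k],[2,50,98],axis=0).round(1).tolist(),W[k][:,:2].mean(0).round(1))
for n,P in(("pivot",(620.5,-67)),("seat",(576,70.9)),("post",(641,-176.5))):
    v=np.array(P)-[589.5,36.46];print(n,(c*v[0]+s*v[1]).round(1),(-s*v[0]+c*v[1]).round(1))
plan([(545,150,260,1.95),(526.5,306,215,2.1)],start=(560,-40,300,1.88))
E
```

```text
V y max 98.8030662514044
[[-46.0, 44.7], [-42.0, 40.9], [-38.0, 39.6], [-34.0, 43.5], [-30.0, 47.5], [-26.0, 51.2], [-22.0, 55.2], [-18.0, 59.0], [-14.0, 62.9], [-10.0, 66.4], [-6.0, 70.3], [-2.0, 85.4], [2.0, 85.6], [6.0, 70.6], [10.0, 65.7], [14.0, 61.8], [18.0, 58.3], [22.0, 54.6], [26.0, 50.7], [30.0, 45.7], [34.0, 41.9], [38.0, 39.4], [42.0, 43.0], [46.0, 45.6]]
[ 0.96409856 76.36563173] [-0.99570751 76.13196703]
seat local [-0.45786666 34.25242088] world [579.08756419  69.09463128]
pad 226 [[-20.1, -29.9], [0.3, -25.2], [20.1, -19.0]] [596.7  12.8]
pivot -0.5 -108.0
seat -2.9 36.9
post -12.7 -218.7
[[0.148,0.035,0.032],-0.0045],
[[0.148,0.037,0.032],-0.0044],
[[0.148,0.039,0.032],-0.0045],
[[0.147,0.041,0.032],-0.0044],
[[0.146,0.043,0.032],-0.0045]
--
[[0.152,0.041,0.045],-0.0119],
[[0.15,0.046,0.045],-0.0119],
[[0.148,0.052,0.045],-0.012],
[[0.146,0.057,0.045],-0.0119],
end [526.613 305.934 215.      2.1  ] 9
```

Request:
arm_command([
  [[0.148,0.035,0.032],-0.0045],
  [[0.148,0.037,0.032],-0.0044],
  [[0.148,0.039,0.032],-0.0045],
  [[0.147,0.041,0.032],-0.0044],
  [[0.146,0.043,0.032],-0.0045],
])

```text
t: 3.8
eef_pos: [544.8, 151.3, 259.7]
tcp_rot: [3.141, 0.0, 1.95]
ft_force: [0.1, -0.8, -0.8]
opening: 1.0
grip_force: 0.0
```

```bash
python3 - <<'E'
from h import *
brief()
p,d,W=cloud("wrist"); brief(); cv2.imwrite("pics/w2.png",p[:,:,::-1])
print([(r["position"],round(r["confidence"],2)) for r in models.mark_of("wrist","jar_center")])
z=W[...,2];m=(d>0)&(z>94)&(z<106)&(np.hypot(W[...,0]-526,W[...,1]-308)<50)
P=W[m];print(len(P),P.mean(0),cv2.minEnclosingCircle(P[:,:2].astype(np.float32)))
hs=p[m].mean(0);print("rgb",hs)
c=P[:,:2].mean(0)
plan([(c[0],c[1],215,2.1)])
E
```

```text
3.8 [544.8 151.3 259.7] [3.141 0.    1.95 ] F [ 0.1 -0.8 -0.8] op 1.0 grip 0.0
3.85 [543.8 155.5 258.4] [-3.141e+00 -2.000e-03  1.953e+00] F [-2.1  2.9 -1.3] op 1.004 grip 0.0
[]
3259 [527.29543156 306.45212856  98.68537327] ((527.2280883789062, 306.7573547363281), 32.15161895751953)
rgb [139.12150967  71.96317889  62.78919914]
[[0.148,0.042,0.044],-0.0117],
[[0.147,0.047,0.044],-0.0117],
[[0.145,0.052,0.044],-0.0116],
[[0.143,0.058,0.044],-0.0117],
end [527.405 306.49  214.878   2.1  ] 4
```

Request:
arm_command([
  [[0.148,0.042,0.044],-0.0117],
  [[0.147,0.047,0.044],-0.0117],
  [[0.145,0.052,0.044],-0.0116],
  [[0.143,0.058,0.044],-0.0117],
  [[0,0,0],0],
])

```text
t: 4.4
eef_pos: [528.0, 306.0, 214.3]
tcp_rot: [-3.14, -0.001, 2.1]
ft_force: [-0.3, -0.0, -0.4]
opening: 0.999
grip_force: 0.0
```

```bash
python3 - <<'E'
from h import *
p,d,W=cloud("wrist"); brief(); cv2.imwrite("pics/w3.png",p[:,:,::-1])
z=W[...,2];m=(d>0)&(z>94)&(z<106)&(np.hypot(W[...,0]-526,W[...,1]-308)<50)
P=W[m];print(len(P),P.mean(0),cv2.minEnclosingCircle(P[:,:2].astype(np.float32)))
plan([(527.2,306.6,47,2.1)])
E
```

```text
4.45 [528.5 304.3 215.1] [-3.14   0.     2.099] F [-0.2 -0.6 -0.5] op 1.002 grip 0.0
2979 [526.61144448 308.58788859  98.54396743] ((527.0567626953125, 307.7063293457031), 32.023643493652344)
[[0.003,0,0.168],-0.0001],
[[0.003,0,0.168],-0.0001],
[[0.002,0,0.168],-0.0001],
[[0.003,0,0.168],-0.0001],
end [527.08  306.673  47.062   2.1  ] 4
```

View pics/w3.png

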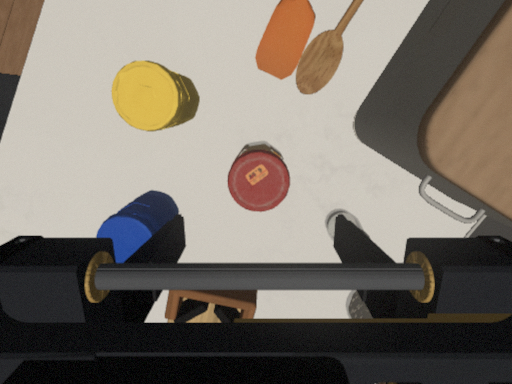

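The picture shows the red jar at (259,180), centred between the fingers' line, with the salt shaker (345,225) and the blue decoy (140,225) clear. Descending.

Request:
arm_command([
  [[0.003,0,0.168],0],
  [[0.003,0,0.168],0],
  [[0.003,0,0.168],0],
  [[0.003,0,0.168],0],
  [[0,0,0],0],
])

```text
t: 4.95
eef_pos: [525.8, 303.6, 43.8]
tcp_rot: [-3.134, -0.001, 2.095]
ft_force: [-1.2, -0.7, 0.5]
opening: 0.998
grip_force: 0.0
```

Request:
arm_command([
  [[0,0,0],0],
  [[0,0,0],0],
  [[0,0,0],0],
  [[0,0,0],0],
  [[0,0,0],0],
], claw=0.4)

```text
t: 5.45
eef_pos: [527.6, 306.2, 49.1]
tcp_rot: [3.14, 0.0, 2.097]
ft_force: [-3.0, -1.6, 8.3]
opening: 0.673
grip_force: 30.0
```

Request:
arm_command([
  [[0,0,0],0],
  [[0,0,0],0],
  [[0,0,0],0],
  [[0,0,0],0],
  [[0,0,0],0],
], claw=0.4)

```text
t: 5.95
eef_pos: [527.6, 306.2, 49.1]
tcp_rot: [3.14, 0.0, 2.097]
ft_force: [-2.6, -1.5, 8.8]
opening: 0.676
grip_force: 30.0
```

```bash
python3 - <<'E'
from h import *
brief()
y=.2955+np.pi/2
s=state();e=s["eef_pos"];
plan([(527,307,130,2.1),(560,200,165,2.0),(582.2,60.4,145,y)])
E
```

```text
5.95 [527.6 306.2  49.1] [3.14  0.    2.097] F [-2.6 -1.5  8.8] op 0.676 grip 30.0
[[0.002,-0,-0.162],-0.0005],
[[0.002,-0.001,-0.162],-0.0005],
[[-0.145,-0.034,-0.047],0.0106],
[[-0.147,-0.029,-0.046],0.0106],
[[-0.147,-0.024,-0.047],0.0107]
--
[[-0.136,-0.038,0.02],0.0106],
[[-0.137,-0.033,0.02],0.0106],
[[-0.139,-0.029,0.02],0.0107],
[[-0.139,-0.024,0.02],0.0106],
end [582.224  60.448 145.107   1.866] 9
```

The opening reads 64 mm, so the pads are catching the lid rim. I'll open and regrasp lower on the glass.

Request:
arm_command([
  [[0,0,0],0],
  [[0,0,0],0],
  [[0,0,0.01],0],
  [[0,0,0.01],0],
  [[0,0,0],0],
], claw=0.9)

```text
t: 6.45
eef_pos: [527.1, 305.9, 42.3]
tcp_rot: [-3.141, -0.0, 2.097]
ft_force: [-0.6, 1.1, -0.3]
opening: 0.895
grip_force: 0.0
```

```bash
python3 -c "
from h import *
brief()"
```

```text
6.45 [527.1 305.9  42.3] [-3.141 -0.     2.097] F [-0.6  1.1 -0.3] op 0.895 grip 0.0
```

Request:
arm_command([
  [[0,0,0],0],
  [[0,0,0],0],
  [[0,0,0],0],
  [[0,0,0],0],
  [[0,0,0],0],
], claw=0.4)

```text
t: 6.95
eef_pos: [527.3, 306.0, 42.9]
tcp_rot: [-3.142, 0.0, 2.097]
ft_force: [-1.0, -0.6, 0.3]
opening: 0.666
grip_force: 30.0
```

```bash
python3 - <<'E'
from h import *
brief(); print(state()["moment"])
p,d,W=cloud("wrist"); z=W[...,2];m=(d>0)&(z>85)&(z<115)&(np.hypot(W[...,0]-527,W[...,1]-306)<34)
P=W[m];print(len(P)); 
if len(P)>50: print(np.percentile(P,[2,50,98],axis=0).round(1))
cv2.imwrite("pics/w4.png",p[:,:,::-1])
E
```

```text
6.95 [527.3 306.   42.9] [-3.142  0.     2.097] F [-1.  -0.6  0.3] op 0.666 grip 30.0
[-0.04237376 -0.1631989  -0.02266171]
10167
[[496.5 282.4  89.6]
 [521.  315.5  98.5]
 [554.9 338.7 105.8]]
```

View pics/w4.png

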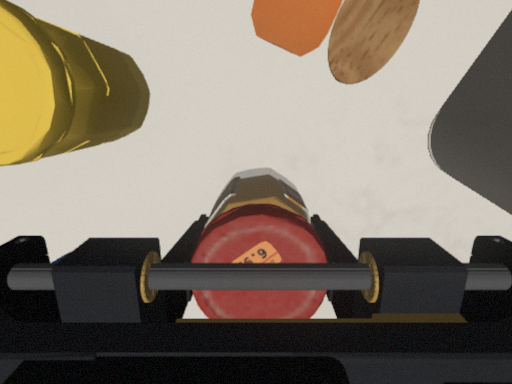

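The picture shows the fingers on the jar just under the lid, which is centred at (258,262). There is no vertical load now. Lifting and carrying.

```bash
python3 - <<'E'
from h import *
y=.2955+np.pi/2
plan([(527.3,306,130,2.1),(560,200,150,2.0),(582.2,60.4,120,y)])
E
```

```text
[[-0,0,-0.174],-0.0005],
[[-0,0,-0.175],-0.0005],
[[-0.144,-0.034,-0.027],0.0106],
[[-0.145,-0.029,-0.026],0.0106],
[[-0.146,-0.024,-0.027],0.0106]
--
[[-0.136,-0.038,0.03],0.0106],
[[-0.137,-0.033,0.03],0.0107],
[[-0.139,-0.029,0.03],0.0106],
[[-0.139,-0.024,0.03],0.0107],
end [582.094  60.435 120.113   1.866] 9
```

Request:
arm_command([
  [[0,0,-0.05],0],
  [[0,0,-0.13],0],
  [[0,0,-0.15],0],
  [[0,0,-0.05],0],
  [[0,0,0],0],
])

```text
t: 7.5
eef_pos: [527.8, 306.3, 139.5]
tcp_rot: [3.138, 0.0, 2.097]
ft_force: [0.3, -0.8, -5.5]
opening: 0.666
grip_force: 30.0
```

```bash
python3 - <<'E'
from h import *
brief()
y=.2955+np.pi/2
plan([(560,200,150,2.0),(582.2,60.4,120,y)],step=40)
E
```

```text
7.5 [527.8 306.3 139.5] [3.138 0.    2.097] F [ 0.3 -0.8 -5.5] op 0.666 grip 30.0
[[-0.144,-0.034,-0.014],0.0103],
[[-0.145,-0.029,-0.014],0.0103],
[[-0.146,-0.025,-0.014],0.0102],
[[-0.136,-0.038,0.03],0.0107],
[[-0.138,-0.033,0.03],0.0106]
--
[[-0.138,-0.029,0.03],0.0107],
[[-0.14,-0.024,0.03],0.0106],
end [582.252  60.289 120.026   1.866] 7
```

Request:
arm_command([
  [[-0.144,-0.034,-0.014],0.0103],
  [[-0.145,-0.029,-0.014],0.0103],
  [[-0.146,-0.025,-0.014],0.0102],
  [[-0.136,-0.038,0.03],0.0107],
  [[-0.138,-0.033,0.03],0.0106],
])

```text
t: 8.0
eef_pos: [570.0, 128.4, 131.3]
tcp_rot: [-3.139, -0.0, 1.932]
ft_force: [-0.2, -0.1, -5.8]
opening: 0.671
grip_force: 30.0
```

Request:
arm_command([
  [[-0.138,-0.029,0.03],0.0107],
  [[-0.14,-0.024,0.03],0.0106],
  [[0,0,0],0],
  [[0,0,0],0],
  [[0,0,0],0],
])

```text
t: 8.5
eef_pos: [581.2, 60.5, 117.3]
tcp_rot: [-3.14, -0.001, 1.867]
ft_force: [0.0, 0.1, -4.8]
opening: 0.674
grip_force: 30.0
```

```bash
python3 - <<'E'
from h import *
brief()
p,d,W=cloud("wrist");brief(); cv2.imwrite("pics/w5.png",p[:,:,::-1])
plan([(582.2,60.4,56,.2955+np.pi/2)],step=20)
E
```

```text
8.5 [581.2  60.5 117.3] [-3.140e+00 -1.000e-03  1.867e+00] F [ 0.   0.1 -4.8] op 0.674 grip 30.0
8.55 [581.3  60.8 117.7] [-3.14  -0.     1.867] F [ 0.1 -0.7 -5. ] op 0.672 grip 30.0
[[-0.001,0.001,0.062],0.0001],
[[-0.001,0.001,0.062],0.0001],
[[-0,0,0.061],0.0001],
[[-0.001,0.001,0.062],0],
end [582.238  60.306  55.926   1.866] 4
```

View pics/w5.png

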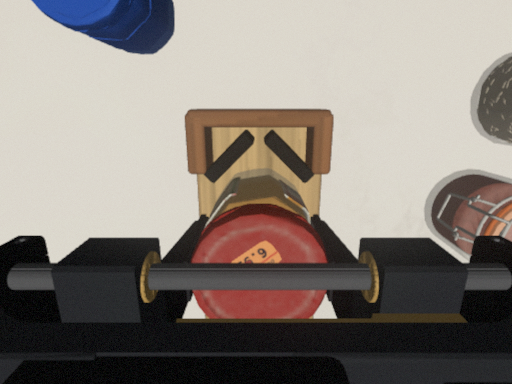

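The jar (259,262) is centred on the V (259,160). Lowering it.

Request:
arm_command([
  [[0,0,0.062],0],
  [[0,0,0.062],0],
  [[0,0,0.062],0],
  [[0,0,0.056],0],
  [[0,0,0],0],
])

```text
t: 9.05
eef_pos: [580.8, 60.7, 56.2]
tcp_rot: [-3.139, -0.001, 1.867]
ft_force: [0.0, 0.0, -4.5]
opening: 0.671
grip_force: 30.0
```

Request:
arm_command([
  [[0,0,0.006],0],
  [[0,0,0.006],0],
  [[0,0,0.002],0],
  [[0,0,0],0],
  [[0,0,0],0],
])

```text
t: 9.55
eef_pos: [581.9, 60.0, 54.7]
tcp_rot: [3.141, 0.0, 1.866]
ft_force: [0.3, 0.3, -4.3]
opening: 0.674
grip_force: 30.0
```

Request:
arm_command([
  [[0,0,0.003],0],
  [[0,0,0.003],0],
  [[0,0,0.002],0],
  [[0,0,0],0],
  [[0,0,0],0],
])

```text
t: 10.05
eef_pos: [581.9, 59.7, 53.2]
tcp_rot: [3.141, 0.001, 1.866]
ft_force: [-2.1, -2.6, 5.5]
opening: 0.674
grip_force: 30.0
```

Contact with the board felt, so I'm releasing and rising.

Request:
arm_command([
  [[0,0,0],0],
  [[0,0,0],0],
  [[0,0,0],0],
  [[0,0,0],0],
  [[0,0,0],0],
], claw=1)

```text
t: 10.55
eef_pos: [581.8, 60.1, 52.3]
tcp_rot: [-3.142, 0.0, 1.866]
ft_force: [-0.1, 0.3, -0.3]
opening: 0.986
grip_force: 0.0
```

Request:
arm_command([
  [[0,0,-0.1],0],
  [[0,0,-0.16],0],
  [[0,0,-0.16],0],
  [[0,0,-0.16],0],
  [[0,0,0],0],
])

```text
t: 11.05
eef_pos: [583.6, 60.1, 202.5]
tcp_rot: [3.134, 0.003, 1.866]
ft_force: [0.5, -0.3, -0.1]
opening: 0.998
grip_force: 0.0
```

```bash
python3 - <<'E'
from h import *
brief()
p,d,W=cloud("top");cv2.imwrite("pics/t2.png",cv2.resize(p[120:220,170:310,::-1],None,fx=4,fy=4,interpolation=cv2.INTER_CUBIC))
p,d,W=cloud("wrist");cv2.imwrite("pics/w6.png",p[:,:,::-1])
z=W[...,2];m=(d>0)&(z>104)&(z<116)&(np.hypot(W[...,0]-582,W[...,1]-60)<45)
P=W[m];print(len(P),P.mean(0),cv2.minEnclosingCircle(P[:,:2].astype(np.float32)),"P5-95 z",np.percentile(P[:,2],[5,95]))
print([(r["position"],round(r["confidence"],2)) for r in models.mark_of("top","lever_post")])
E
```

```text
11.05 [583.6  60.1 202.5] [3.134e+00 3.000e-03 1.866e+00] F [ 0.5 -0.3 -0.1] op 0.998 grip 0.0
3498 [581.86078544  62.484766   108.51813377] ((582.284423828125, 61.1067008972168), 32.21644592285156) P5-95 z [107.12287848 109.87642717]
[([641.2, -175.1, 78.3], 0.71)]
```

View pics/w6.png

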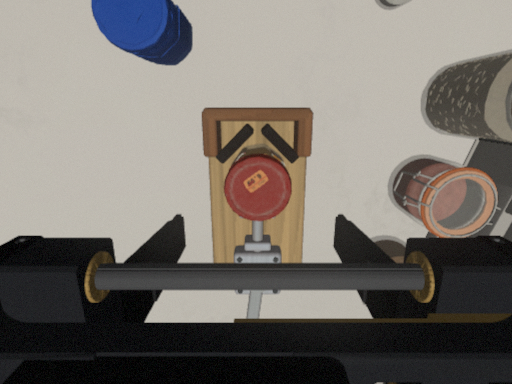

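The picture shows the jar upright in the holder at (259,187), between the V and the pad, with its lid flat. Next I'll plan the lever push.

```bash
cat >> h.py <<'E'
PIV=np.array([620.9,-66.9]); PHI0=-1.388
def pusher(th,gap=0,z=68):
    """pusher pose behind the post when the lever is at sweep th (tool x = closing tangent)"""
    f=PHI0-th; u=np.array([np.cos(f),np.sin(f)]); t=np.array([np.sin(f),-np.cos(f)])
    return np.array([*(PIV+110*u-(19+gap)*t),z,f-np.pi/2+2*np.pi])
def feel():
    s=state(); r=s["eef_pos"][:2]-PIV; th=PHI0-(np.arctan2(r[1],r[0])-np.arctan2(19,110)); th=(th+np.pi)%(2*np.pi)-np.pi
    f=PHI0-th; F=s["ft_force"]; return th,-(F[0]*np.sin(f)-F[1]*np.cos(f)),np.hypot(*r)
E
python3 - <<'E'
from h import *
f=np.load("w1.npz");W=f["W"];d=f["d"];g=pusher(0,16)
m=(d>0)&(W[...,2]>40)&(W[...,2]<250)&(np.hypot(W[...,0]-g[0],W[...,1]-g[1])<130);m[230:]=False
P=W[m];print(g.round(1)); k=np.argsort(np.hypot(*(P[:,:2]-g[:2]).T))[:1];print(P[k])
m=(d>0)&(W[...,0]>670)&(W[...,2]>20)&(W[...,1]<40);m[235:]=False
P=W[m];print(len(P),np.percentile(P,[1,50,99],axis=0).round(0) if len(P) else "")
_,_,T=cloud("top");P=T[(T[...,2]>30)&(np.hypot(T[...,0]-g[0],T[...,1]-g[1])<110)];print("top",len(P),P[::40].round(0).tolist())
h=g.copy();h[2]=200
brief();plan([h])
E
```

```text
[ 675.3 -168.7   68.     3.3]
[[ 638.77888911 -127.92753523   52.23513877]]
8273 [[738. -60.  24.]
 [800.  -8. 103.]
 [922.  39. 117.]]
top 251 [[642.0, -172.0, 99.0], [640.0, -151.0, 51.0], [641.0, -81.0, 35.0], [628.0, -130.0, 61.0], [626.0, -154.0, 50.0], [621.0, -127.0, 50.0], [602.0, -89.0, 36.0]]
11.25 [581.2  60.1 196.2] [-3.14  -0.     1.866] F [-0.1 -0.  -0.1] op 1.003 grip 0.0
[[-0.099,0.009,-0.002],-0.0464],
[[-0.099,-0.005,-0.001],-0.0464],
[[-0.097,-0.019,-0.002],-0.0464],
[[-0.093,-0.033,-0.001],-0.0464],
[[-0.087,-0.046,-0.002],-0.0464]
--
[[-0.08,-0.059,-0.001],-0.0464],
[[-0.07,-0.07,-0.002],-0.0464],
[[-0.06,-0.079,-0.001],-0.0464],
[[-0.047,-0.087,-0.002],-0.0465],
[[-0.035,-0.092,-0.001],-0.0464]
--
end [ 675.423 -168.634  199.907    3.324] 10
```

Request:
arm_command([
  [[-0.099,0.009,0],-0.0464],
  [[-0.099,-0.005,0],-0.0464],
  [[-0.097,-0.019,0],-0.0464],
  [[-0.093,-0.033,0],-0.0464],
  [[-0.087,-0.046,0],-0.0464],
], claw=0)

```text
t: 11.75
eef_pos: [628.7, -55.1, 195.5]
tcp_rot: [-3.141, -0.003, 2.601]
ft_force: [-0.3, 0.6, -0.0]
opening: 0.636
grip_force: 0.0
```

Request:
arm_command([
  [[-0.08,-0.059,0],-0.0464],
  [[-0.07,-0.07,0],-0.0464],
  [[-0.06,-0.079,0],-0.0464],
  [[-0.047,-0.087,0],-0.0465],
  [[-0.035,-0.092,0],-0.0464],
])

```text
t: 12.25
eef_pos: [675.8, -169.5, 195.2]
tcp_rot: [3.14, -0.003, -2.953]
ft_force: [-0.1, 0.8, -0.1]
opening: 0.217
grip_force: 0.0
```

Request:
arm_command([
  [[0,0,0],0],
  [[0,0,0],0],
  [[0,0,0],0],
  [[0,0,0],0],
  [[0,0,0],0],
])

```text
t: 12.75
eef_pos: [675.9, -167.9, 197.5]
tcp_rot: [3.142, -0.0, -2.959]
ft_force: [-0.1, -0.1, -1.1]
opening: 0.004
grip_force: 0.0
```

```bash
python3 - <<'E'
from h import *
brief(); plan([pusher(0,16)],step=35); 
E
```

```text
12.75 [ 675.9 -167.9  197.5] [ 3.142 -0.    -2.959] F [-0.1 -0.1 -1.1] op 0.004 grip 0.0
[[0,-0,0.012],-0.0465],
[[0,-0,0.012],-0.0465],
[[0,-0,0.012],-0.0465],
[[0,-0,0.012],-0.0465],
[[0,-0,0.012],-0.0465]
--
[[0,-0,0.012],-0.0465],
[[0,0,0.012],-0.0465],
[[0,0,0.012],-0.0465],
[[0,0,0.012],-0.0465],
[[0,0,0.012],-0.0465]
--
[[0,0,0.012],-0.0465],
[[0,0,0.012],-0.0465],
[[0,0,0.012],-0.0465],
[[0,0,0.012],-0.0465],
[[0,0,0.012],-0.0465]
--
[[0,0,0.012],-0.0465],
[[0,0,0.012],-0.0465],
[[-0,0,0.012],-0.0465],
[[-0,0,0.012],-0.0465],
[[-0,0,0.012],-0.0465]
--
[[-0,0,0.012],-0.0465],
[[-0,0,0.012],-0.0465],
[[-0,0,0.012],-0.0465],
[[-0,0,0.012],-0.0465],
[[-0,0,0.012],-0.0465]
--
[[-0,0,0.012],-0.0465],
[[-0,0,0.012],-0.0465],
[[-0,-0,0.012],-0.0465],
[[-0,-0,0.012],-0.0465],
[[-0,-0,0.012],-0.0465]
--
[[-0,-0,0.012],-0.0465],
[[-0,-0,0.012],-0.0465],
[[-0,-0,0.012],-0.0465],
[[-0,-0,0.012],-0.0466],
[[-0,-0,0.012],-0.0465]
--
[[-0,-0,0.012],-0.0466],
[[-0,-0.001,0.012],-0.0465],
[[-0,-0.001,0.012],-0.0466],
[[-0,-0,0.012],-0.0465],
[[0,-0.001,0.012],-0.0466]
--
[[0,-0,0.013],-0.0465],
[[0,-0.001,0.012],-0.0466],
[[0,0,0.013],-0.0465],
end [ 675.408 -168.711   67.958    3.324] 43
```

Request:
arm_command([
  [[0,0,0.14],0],
  [[0,0,0.14],0],
  [[0,0,0.14],0],
  [[0,0,0.1],0],
  [[0,0,0],0],
])

```text
t: 13.25
eef_pos: [674.4, -167.7, 64.0]
tcp_rot: [3.139, -0.005, -2.959]
ft_force: [-0.1, -1.0, 0.4]
opening: 0.002
grip_force: 0.0
```

```bash
sed -i 's|        w=np.array(w,float); d=w-cur|        w=np.array(w,float); w[3]=cur[3]+(w[3]-cur[3]+np.pi)%(2*np.pi)-np.pi; d=w-cur|' h.py
python3 - <<'E'
from h import *
brief();print(feel()); print(state()["joints"].round(2))
plan([pusher(-.05,2),pusher(0,2)]+[pusher(t) for t in (.05,.1,.15,.2,.25,.3,.35,.4)])
E
```

```text
13.25 [ 674.4 -167.7   64. ] [ 3.139 -0.005 -2.959] F [-0.1 -1.   0.4] op 0.002 grip 0.0
(np.float64(-0.13375456582876222), np.float64(-0.4031483794242375), np.float64(114.11210653588519))
[-0.34  0.75  1.5  -0.    0.9  -2.09]
[[0.031,0,-0.016],-0.016],
[[0.022,-0.003,0],0.0159],
[[0.03,-0.004,0],0.016],
[[0.022,-0.003,0],0.0159],
[[0.022,-0.003,0],0.0159]
--
[[0.022,-0.004,0],0.0159],
[[0.023,-0.003,0],0.0159],
[[0.022,-0.003,0],0.0159],
[[0.022,-0.003,0],0.0159],
[[0.022,-0.004,0],0.016]
--
end [ 615.693 -178.523   68.048   -3.359] 10
```

Request:
arm_command([
  [[0.031,0,-0.006],0],
  [[0.022,-0.003,0],0],
  [[0.022,-0.003,0],0.0159],
  [[0.022,-0.003,0],0.0159],
  [[0.022,-0.003,0],0.0159],
])

```text
t: 13.75
eef_pos: [647.3, -176.8, 71.1]
tcp_rot: [-3.14, 0.003, -3.111]
ft_force: [1.2, -1.0, -0.1]
opening: 0.003
grip_force: 0.5
```

Request:
arm_command([
  [[0.022,-0.003,0],0.0159],
  [[0.022,-0.003,0],0.0159],
  [[0.022,-0.003,0],0.0159],
  [[0,0,0],0],
  [[0,0,0],0],
])

```text
t: 14.25
eef_pos: [630.8, -178.4, 70.3]
tcp_rot: [-3.141, 0.002, 3.026]
ft_force: [0.4, -0.4, -0.5]
opening: 0.004
grip_force: 0.0
```

```bash
python3 - <<'E'
from h import *
brief();th,F,r=feel();print(th,F,r)
plan([pusher(th+k*.05) for k in range(1,11)])
print([(r["position"],round(r["confidence"],2)) for r in (viewer.read_camera("top"),models.mark_of("top","lever_post"))[1]])
E
```

```text
14.25 [ 630.8 -178.4   70.3] [-3.141e+00  2.000e-03  3.026e+00] F [ 0.4 -0.4 -0.5] op 0.004 grip 0.0
0.26501273346458376 0.45049620323117173 111.98585629490711
[[0.022,-0.003,0.009],0.0052],
[[0.022,-0.003,0],0.0159],
[[0.022,-0.003,0],0.0159],
[[0.023,-0.003,0],0.0159],
[[0.022,-0.004,0],0.016]
--
[[0.022,-0.003,0],0.0159],
[[0.022,-0.003,0],0.0159],
[[0.022,-0.003,0],0.0159],
[[0.022,-0.004,0],0.0159],
[[0.022,-0.003,0],0.0159]
--
end [ 576.268 -169.277   68.024    2.559] 10
[]
```

Request:
arm_command([
  [[0.022,-0.003,0.006],0.0059],
  [[0.022,-0.003,0],0.0159],
  [[0.022,-0.003,0],0.0159],
  [[0.022,-0.003,0],0.0159],
  [[0.022,-0.003,0],0.0159],
])

```text
t: 14.85
eef_pos: [602.5, -176.7, 67.3]
tcp_rot: [-3.141, 0.0, 2.804]
ft_force: [0.6, 0.1, -0.1]
opening: 0.001
grip_force: 0.4
```

```bash
python3 - <<'E'
from h import *
brief();th,F,r=feel();print(th,F,r)
plan([pusher(th+k*.04) for k in range(1,6)])
E
```

```text
14.85 [ 602.5 -176.7   67.3] [-3.141  0.     2.804] F [ 0.6  0.1 -0.1] op 0.001 grip 0.4
0.5198519864093902 0.5896300177493883 111.2960401888906
[[0.017,-0.004,-0.003],0.0125],
[[0.018,-0.003,0],0.0127],
[[0.018,-0.002,0],0.0128],
[[0.017,-0.003,0],0.0127],
[[0.018,-0.003,0],0.0127]
--
end [ 580.932 -171.186   68.025    2.605] 5
```

Request:
arm_command([
  [[0.018,-0.003,0],0.0127],
  [[0.018,-0.003,0],0.0127],
  [[0.018,-0.003,0],0.0127],
  [[0.018,-0.003,0],0.0127],
  [[0,0,0],0],
])

```text
t: 15.35
eef_pos: [584.5, -172.3, 67.3]
tcp_rot: [-3.141, -0.001, 2.646]
ft_force: [0.5, -0.4, -0.4]
opening: 0.002
grip_force: 0.0
```

Request:
arm_command([
  [[0.011,-0.002,0],0.008],
  [[0.011,-0.002,0],0.008],
  [[0.011,-0.002,0],0.008],
  [[0,0,0],0],
  [[0,0,0],0],
])

```text
t: 15.85
eef_pos: [577.1, -169.6, 67.3]
tcp_rot: [-3.141, -0.0, 2.572]
ft_force: [-0.5, 0.6, -0.3]
opening: 0.001
grip_force: 0.0
```

```bash
python3 - <<'E'
from h import *
brief();print(feel())
E
```

```text
15.85 [ 577.1 -169.6   67.3] [-3.141 -0.     2.572] F [-0.5  0.6 -0.3] op 0.001 grip 0.0
(np.float64(0.7571667633984274), np.float64(-0.777645951988998), np.float64(111.67444608497689))
```

```bash
cat >> h.py <<'E'
def lever():
    for c in("top","scene","wrist"):
        _,d,T=cloud(c); q=T[...,:2]-PIV; r=np.hypot(q[...,0],q[...,1])
        m=(d>0)&(r>42)&(r<88)&(T[...,2]>43)&(T[...,2]<60)
        a=(PHI0-np.arctan2(q[...,1],q[...,0])[m]+.5)%(2*np.pi)-.5
        a=a[a<2.6]
        if len(a)>5: print(c,len(a),"arm sweep",np.percentile(a,[5,50,95]).round(3))
E
python3 -c "
from h import *
lever();print(feel())"
```

```text
scene 12 arm sweep [0.582 0.781 0.868]
wrist 1670 arm sweep [0.652 0.777 0.889]
(np.float64(0.755832323439412), np.float64(-0.39133870540626536), np.float64(111.68320141163191))
```

The lever is following at a sweep of 0.78. Continuing in small steps.

Request:
arm_command([
  [[0.011,-0.002,0],0.008],
  [[0.011,-0.002,0],0.008],
  [[0.011,-0.002,0],0.008],
  [[0,0,0],0],
  [[0,0,0],0],
])

```text
t: 16.5
eef_pos: [569.3, -166.3, 67.4]
tcp_rot: [-3.141, -0.0, 2.496]
ft_force: [-0.6, -0.1, -0.2]
opening: 0.006
grip_force: 0.0
```

```bash
python3 -c "
from h import *
brief();print(feel())"
```

```text
16.5 [ 569.3 -166.3   67.4] [-3.141 -0.     2.496] F [-0.6 -0.1 -0.2] op 0.006 grip 0.0
(np.float64(0.8324672503079755), np.float64(-0.4220996863883537), np.float64(111.93016729071903))
```

Request:
arm_command([
  [[0.011,-0.001,0],0.008],
  [[0.011,-0.001,0],0.008],
  [[0.011,-0.001,0],0.008],
  [[0,0,0],0],
  [[0,0,0],0],
])

```text
t: 17.0
eef_pos: [562.5, -161.6, 67.4]
tcp_rot: [-3.142, -0.0, 2.421]
ft_force: [0.1, -0.1, -0.4]
opening: 0.005
grip_force: 0.0
```

Request:
arm_command([
  [[0.011,-0.001,0],0.008],
  [[0.011,-0.001,0],0.008],
  [[0.011,-0.001,0],0.008],
  [[0,0,0],0],
  [[0,0,0],0],
])

```text
t: 17.5
eef_pos: [556.0, -156.5, 67.4]
tcp_rot: [-3.142, -0.0, 2.345]
ft_force: [0.8, 1.0, 0.6]
opening: 0.008
grip_force: 0.0
```

```bash
python3 -c "
from h import *
print(feel());lever()"
```

```text
(np.float64(0.9808227239626248), np.float64(-0.17536880819786815), np.float64(110.67480159970304))
scene 16 arm sweep [0.861 1.067 1.183]
wrist 1668 arm sweep [0.875 1.003 1.115]
```

Request:
arm_command([
  [[0.011,-0.003,0],0.008],
  [[0.011,-0.002,0],0.008],
  [[0.011,-0.002,0],0.008],
  [[0,0,0],0],
  [[0,0,0],0],
])

```text
t: 18.15
eef_pos: [549.1, -151.8, 67.4]
tcp_rot: [-3.142, -0.0, 2.27]
ft_force: [0.9, -1.1, -0.5]
opening: 0.002
grip_force: 0.5
```

Request:
arm_command([
  [[0.011,-0.002,0],0.008],
  [[0.011,-0.002,0],0.008],
  [[0.011,-0.002,0],0.008],
  [[0,0,0],0],
  [[0,0,0],0],
])

```text
t: 18.65
eef_pos: [542.6, -146.2, 67.4]
tcp_rot: [-3.141, -0.0, 2.195]
ft_force: [2.4, -0.2, -0.4]
opening: 0.004
grip_force: 0.7
```

Request:
arm_command([
  [[0.011,-0.002,0],0.008],
  [[0.011,-0.002,0],0.008],
  [[0.011,-0.002,0],0.008],
  [[0,0,0],0],
  [[0,0,0],0],
])

```text
t: 19.15
eef_pos: [537.0, -140.3, 67.4]
tcp_rot: [-3.142, 0.0, 2.119]
ft_force: [4.2, -1.9, 1.2]
opening: 0.003
grip_force: 1.5
```

```bash
python3 -c "
from h import *
brief();print(feel());lever()"
```

```text
19.15 [ 537.  -140.3   67.4] [-3.142  0.     2.119] F [ 4.2 -1.9  1.2] op 0.003 grip 1.5
(np.float64(1.2060838960002416), np.float64(3.8370002341235394), np.float64(111.49988384626808))
scene 21 arm sweep [1.097 1.308 1.374]
wrist 1669 arm sweep [1.087 1.218 1.325]
```

Resistance is rising (3.8 N at 1.21 rad), so I'm using smaller steps.

Request:
arm_command([
  [[0.009,-0.002,0],0.0065],
  [[0.009,-0.002,0],0.0065],
  [[0.009,-0.001,0],0.0065],
  [[0,0,0],0],
  [[0,0,0],0],
])

```text
t: 19.8
eef_pos: [532.6, -135.2, 67.5]
tcp_rot: [3.141, 0.0, 2.057]
ft_force: [4.2, -3.1, -0.8]
opening: -0.0
grip_force: 2.0
```

```bash
python3 -c "
from h import *
print(feel())"
```

```text
(np.float64(1.266012108297117), np.float64(4.675620597884136), np.float64(111.62425331022558))
```

Request:
arm_command([
  [[0.009,-0.002,0],0.0065],
  [[0.009,-0.002,0],0.0065],
  [[0.009,-0.001,0],0.0065],
  [[0,0,0],0],
  [[0,0,0],0],
])

```text
t: 20.3
eef_pos: [528.2, -129.6, 67.3]
tcp_rot: [-3.141, -0.0, 1.997]
ft_force: [2.6, -3.5, -0.5]
opening: 0.004
grip_force: 1.6
```

```bash
python3 -c "
from h import *
print(feel())"
```

```text
(np.float64(1.3298441041161198), np.float64(4.286580451528091), np.float64(111.9195870589349))
```

Request:
arm_command([
  [[0.009,-0.001,0],0.0065],
  [[0.009,-0.001,0],0.0065],
  [[0.009,-0.001,0],0.0065],
  [[0,0,0],0],
  [[0,0,0],0],
])

```text
t: 20.8
eef_pos: [524.8, -123.7, 67.3]
tcp_rot: [-3.141, -0.0, 1.935]
ft_force: [0.6, -4.2, 1.2]
opening: 0.007
grip_force: 2.0
```

```bash
python3 -c "
from h import *
print(feel());lever()"
```

```text
(np.float64(1.3913581592420723), np.float64(4.150703882168377), np.float64(111.64225722256103))
scene 24 arm sweep [1.278 1.456 1.566]
wrist 1661 arm sweep [1.271 1.402 1.509]
```

Request:
arm_command([
  [[0.009,-0.002,0],0.0065],
  [[0.009,-0.001,0],0.0065],
  [[0.009,-0.001,0],0.0065],
  [[0,0,0],0],
  [[0,0,0],0],
])

```text
t: 21.45
eef_pos: [521.7, -117.8, 67.3]
tcp_rot: [-3.141, -0.0, 1.874]
ft_force: [0.9, -4.7, 2.3]
opening: 0.004
grip_force: 2.2
```

```bash
python3 -c "
from h import *
print(feel())"
```

```text
(np.float64(1.4505218610532902), np.float64(4.768321212552803), np.float64(111.54723292615026))
```

Request:
arm_command([
  [[0.009,-0.002,0],0.0065],
  [[0.009,-0.001,0],0.0065],
  [[0.009,-0.001,0],0.0065],
  [[0,0,0],0],
  [[0,0,0],0],
])

```text
t: 21.95
eef_pos: [518.8, -111.6, 67.3]
tcp_rot: [-3.141, -0.0, 1.813]
ft_force: [0.4, -3.7, 0.2]
opening: 0.008
grip_force: 2.2
```

```bash
python3 -c "
from h import *
print(feel())"
```

```text
(np.float64(1.511582264984911), np.float64(3.7301191620358116), np.float64(111.43205756919808))
```

Request:
arm_command([
  [[0.009,-0.002,0],0.0065],
  [[0.009,-0.001,0],0.0065],
  [[0.009,-0.001,0],0.0065],
  [[0,0,0],0],
  [[0,0,0],0],
])

```text
t: 22.45
eef_pos: [516.4, -105.2, 67.3]
tcp_rot: [-3.141, -0.0, 1.752]
ft_force: [-0.1, -4.2, 1.5]
opening: 0.004
grip_force: 2.1
```

```bash
python3 -c "
from h import *
print(feel());lever()"
```

```text
(np.float64(1.573055465959606), np.float64(4.138611274410765), np.float64(111.31050496860647))
scene 25 arm sweep [1.485 1.662 1.757]
wrist 1664 arm sweep [1.453 1.582 1.691]
```

Request:
arm_command([
  [[0.009,-0.002,0],0.0065],
  [[0.009,-0.002,0],0.0065],
  [[0.009,-0.001,0],0.0065],
  [[0,0,0],0],
  [[0,0,0],0],
])

```text
t: 23.1
eef_pos: [514.3, -98.7, 67.4]
tcp_rot: [3.141, 0.0, 1.691]
ft_force: [0.7, -3.2, -0.3]
opening: 0.007
grip_force: 1.8
```

```bash
python3 -c "
from h import *
print(feel())"
```

```text
(np.float64(1.634319845177588), np.float64(3.229849450406349), np.float64(111.24072659502063))
```

Force is falling, so dead centre should be near. Taking slightly finer steps.

Request:
arm_command([
  [[0.009,-0.002,0],0.0065],
  [[0.009,-0.002,0],0.0065],
  [[0,0,0],0],
  [[0,0,0],0],
  [[0,0,0],0],
])

```text
t: 23.6
eef_pos: [512.7, -94.4, 67.4]
tcp_rot: [-3.142, -0.0, 1.649]
ft_force: [1.6, -3.0, 0.1]
opening: 0.005
grip_force: 1.4
```

```bash
python3 -c "
from h import *
print(feel())"
```

```text
(np.float64(1.676156109072691), np.float64(3.15137883971092), np.float64(111.65004377331299))
```

Request:
arm_command([
  [[0.009,-0.002,0],0.0065],
  [[0.009,-0.001,0],0.0065],
  [[0,0,0],0],
  [[0,0,0],0],
  [[0,0,0],0],
])

```text
t: 24.1
eef_pos: [511.5, -89.8, 67.3]
tcp_rot: [-3.141, -0.0, 1.609]
ft_force: [0.3, -2.8, 0.4]
opening: 0.003
grip_force: 1.2
```

```bash
python3 -c "
from h import *
print(feel());lever()"
```

```text
(np.float64(1.7179495365021147), np.float64(2.7759394821723395), np.float64(111.8254948802912))
scene 31 arm sweep [1.646 1.805 1.89 ]
wrist 1661 arm sweep [1.596 1.727 1.836]
```

Request:
arm_command([
  [[0.009,-0.002,0],0.0065],
  [[0.009,-0.001,0],0.0065],
  [[0,0,0],0],
  [[0,0,0],0],
  [[0,0,0],0],
])

```text
t: 24.75
eef_pos: [510.7, -85.4, 67.4]
tcp_rot: [-3.141, -0.0, 1.568]
ft_force: [0.4, -2.7, -0.1]
opening: 0.004
grip_force: 0.9
```

```bash
python3 -c "
from h import *
print(feel())"
```

```text
(np.float64(1.7584689061816405), np.float64(2.6625763772880555), np.float64(111.73828990166969))
```

Request:
arm_command([
  [[0.009,-0.002,0],0.0065],
  [[0.009,-0.001,0],0.0065],
  [[0,0,0],0],
  [[0,0,0],0],
  [[0,0,0],0],
])

```text
t: 25.25
eef_pos: [509.9, -80.9, 67.3]
tcp_rot: [-3.141, -0.0, 1.527]
ft_force: [-0.8, -1.1, -0.7]
opening: 0.005
grip_force: 0.6
```

```bash
python3 -c "
from h import *
print(feel());lever()"
```

```text
(np.float64(1.7993488005061646), np.float64(1.1535337165654906), np.float64(111.83267034891006))
scene 25 arm sweep [1.763 1.885 1.941]
wrist 1668 arm sweep [1.682 1.812 1.919]
```

Request:
arm_command([
  [[0.009,-0.002,0],0.0065],
  [[0.006,-0.001,0],0.0045],
  [[0,0,0],0],
  [[0,0,0],0],
  [[0,0,0],0],
])

```text
t: 25.9
eef_pos: [509.5, -77.1, 67.4]
tcp_rot: [-3.141, -0.0, 1.492]
ft_force: [-0.2, -0.1, -0.1]
opening: 0.007
grip_force: 0.3
```

```bash
python3 -c "
from h import *
print(feel());lever()"
```

```text
(np.float64(1.8332550282815614), np.float64(0.15107740248746396), np.float64(111.91268665710936))
scene 29 arm sweep [1.786 1.926 1.992]
wrist 1665 arm sweep [1.715 1.846 1.954]
```

Request:
arm_command([
  [[0.007,-0.001,0],0.005],
  [[0,0,0],0],
  [[0,0,0],0],
  [[0,0,0],0],
  [[0,0,0],0],
])

```text
t: 26.55
eef_pos: [509.4, -75.4, 67.4]
tcp_rot: [-3.142, 0.0, 1.476]
ft_force: [-0.7, 0.2, 0.1]
opening: 0.004
grip_force: 0.2
```

```bash
python3 -c "
from h import *
print(feel());lever()"
```

```text
(np.float64(1.848467550273412), np.float64(-0.14684253546460058), np.float64(111.8183420215403))
scene 26 arm sweep [1.782 1.937 1.998]
wrist 1667 arm sweep [1.734 1.862 1.971]
```

Request:
arm_command([
  [[0.007,-0.001,0],0.005],
  [[0,0,0],0],
  [[0,0,0],0],
  [[0,0,0],0],
  [[0,0,0],0],
])

```text
t: 27.2
eef_pos: [509.3, -73.7, 67.4]
tcp_rot: [3.142, 0.0, 1.461]
ft_force: [-0.7, -0.4, -0.4]
opening: 0.001
grip_force: 0.1
```

```bash
python3 -c "
from h import *
print(feel());lever()"
```

```text
(np.float64(1.8641441819192295), np.float64(0.5070667837235018), np.float64(111.76766604409663))
scene 30 arm sweep [1.783 1.96  2.032]
wrist 1665 arm sweep [1.751 1.878 1.987]
```

Request:
arm_command([
  [[0.007,-0.001,0],0.005],
  [[0,0,0],0],
  [[0,0,0],0],
  [[0,0,0],0],
  [[0,0,0],0],
])

```text
t: 27.85
eef_pos: [509.3, -71.9, 67.4]
tcp_rot: [3.142, 0.0, 1.445]
ft_force: [-0.7, 0.6, -0.7]
opening: 0.004
grip_force: 0.0
```

```bash
python3 -c "
from h import *
print(feel());lever()"
```

```text
(np.float64(1.8799380931452188), np.float64(-0.46599047751292466), np.float64(111.73010816107053))
scene 32 arm sweep [1.806 1.967 2.055]
wrist 1663 arm sweep [1.767 1.895 2.005]
```

Request:
arm_command([
  [[0.007,-0.001,0],0.005],
  [[0,0,0],0],
  [[0,0,0],0],
  [[0,0,0],0],
  [[0,0,0],0],
])

```text
t: 28.5
eef_pos: [509.2, -70.1, 67.4]
tcp_rot: [3.142, 0.0, 1.429]
ft_force: [0.7, -0.1, -1.1]
opening: 0.004
grip_force: 0.0
```

```bash
python3 -c "
from h import *
print(feel());lever()"
```

```text
(np.float64(1.8957613868227616), np.float64(-0.00021096668341913372), np.float64(111.69863281801439))
scene 30 arm sweep [1.836 1.986 2.059]
wrist 1661 arm sweep [1.782 1.915 2.023]
```

Request:
arm_command([
  [[0,0,0],0],
  [[0,0,0],0],
  [[0,0,0],0],
  [[0,0,0],0],
  [[0,0,0],0],
])

```text
t: 29.15
eef_pos: [509.2, -70.1, 67.4]
tcp_rot: [3.142, 0.0, 1.429]
ft_force: [1.1, -0.3, 0.3]
opening: 0.005
grip_force: 0.0
```

```bash
python3 -c "
from h import *
print(feel());lever()"
```

```text
(np.float64(1.8956831630931195), np.float64(0.12487626904307633), np.float64(111.69933220642235))
scene 31 arm sweep [1.819 1.995 2.067]
wrist 1665 arm sweep [1.782 1.914 2.024]
```

Not running yet, so another small nudge.

Request:
arm_command([
  [[0.007,-0.001,0],0.005],
  [[0,0,0],0],
  [[0,0,0],0],
  [[0,0,0],0],
  [[0,0,0],0],
])

```text
t: 29.8
eef_pos: [509.3, -68.4, 67.4]
tcp_rot: [3.142, 0.0, 1.414]
ft_force: [0.9, -0.6, -0.2]
opening: 0.004
grip_force: 0.0
```

```bash
python3 -c "
from h import *
print(feel());lever()"
```

```text
(np.float64(1.9115569501257195), np.float64(0.4590334143517949), np.float64(111.65375787484138))
scene 50 arm sweep [1.909 2.06  2.16 ]
wrist 1687 arm sweep [1.886 2.018 2.127]
```

Snapped: the lever jumped from 1.914 to 2.018 on its own, ahead of the finger. Backing off and rising clear.

Request:
arm_command([
  [[-0.06,0,0],0],
  [[-0.06,0,0],0],
  [[0,0,-0.15],0],
  [[0,0,-0.18],0],
  [[0,0,-0.18],0],
])

```text
t: 30.45
eef_pos: [503.9, -99.3, 196.2]
tcp_rot: [-3.14, -0.0, 1.412]
ft_force: [0.5, -0.2, -0.6]
opening: 0.003
grip_force: 0.0
```

Request:
arm_command([
  [[-0.16,0,0],0],
  [[-0.16,0,0],0],
  [[0,0,0],0],
  [[0,0,0],0],
  [[0,0,0],0],
])

```text
t: 30.95
eef_pos: [491.8, -177.0, 194.7]
tcp_rot: [-3.141, -0.0, 1.413]
ft_force: [-0.0, 0.3, -0.2]
opening: 0.006
grip_force: 0.0
```

```bash
python3 - <<'E'
from h import *
brief();lever()
_,_,W=cloud("wrist");p,d,_=cloud("wrist");cv2.imwrite("pics/w7.png",p[:,:,::-1])
z=W[...,2];m=(d>0)&(z>103)&(z<117)&(np.hypot(W[...,0]-580,W[...,1]-66)<45)
P=W[m];print(len(P),P.mean(0) if len(P) else "",cv2.minEnclosingCircle(P[:,:2].astype(np.float32)) if len(P) else "")
for l in("mug_c","garlic_c","salt_c"):
    print(l,[r["position"] for r in models.mark_of("top",l)][:1])
E
```

```text
30.95 [ 491.8 -177.   194.7] [-3.141 -0.     1.413] F [-0.   0.3 -0.2] op 0.006 grip 0.0
top 62 arm sweep [1.878 1.994 2.105]
scene 61 arm sweep [1.904 2.044 2.165]
wrist 861 arm sweep [1.857 1.988 2.106]
0  
mug_c [[476.7, -409.6, 48.8]]
garlic_c [[609.4, -390.8, 30.5]]
salt_c [[670.0, 294.1, 47.1]]
```

View pics/w7.png

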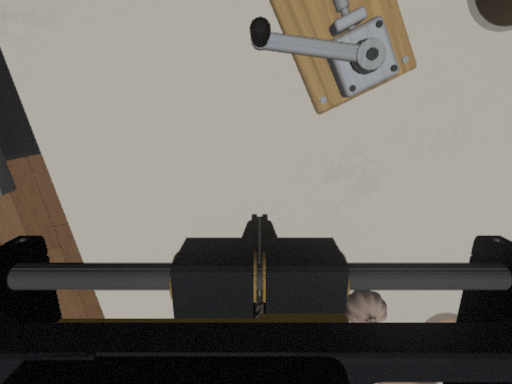

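The picture shows the lever at rest in its closed position (post at (260,32)) with the gripper clear. One numeric check of the jar from above remains before I hand in.

```bash
python3 - <<'E'
from h import *
for c in("top","scene"):
    p,d,W=cloud(c);z=W[...,2];m=(d>0)&(z>103)&(z<118)&(np.hypot(W[...,0]-580,W[...,1]-66)<45)
    P=W[m];print(c,len(P),P.mean(0),cv2.minEnclosingCircle(P[:,:2].astype(np.float32)),np.percentile(P[:,2],[5,95]))
lever();brief()
E
```

```text
top 289 [574.51294052  69.98644523 109.40229484] ((574.698974609375, 69.69305419921875), 32.39728927612305) [104.3096946 114.762525 ]
scene 307 [577.82608871  70.82354637 108.61661066] ((579.1043090820312, 71.137939453125), 33.53739547729492) [104.23057526 112.83259922]
top 60 arm sweep [1.883 1.99  2.108]
scene 58 arm sweep [1.896 2.045 2.156]
wrist 865 arm sweep [1.858 1.987 2.105]
31.6 [ 492.  -176.9  194.8] [-3.142  0.     1.414] F [-1.  -0.   0.5] op 0.005 grip 0.0
```

The jar is home at the seat and upright, and the lever is holding closed. Handing in.

```bash
python3 -c "
from cell import env
print(env.job_done())"
```

```text
the job is handed in; nothing more can be done
None
```

The red-lidded jar stands upright in the holder, pushed home to the V and clamped by the lever, which snapped over centre by itself; I then backed off, moved nothing else, and handed the job in at about 32 s (no verdict was shown).

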